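# Measure the desk tray with the tape measure and lock the reading

### The arm

A 6-joint arm with a two-finger parallel gripper is mounted at the origin on the work surface. World frame = base frame: x ahead of the robot, y to its left, z up, the work surface at z = 0. Lengths are in m, angles in rad, forces in N, time in s.
With the tool pointing down it reaches from about 0.25 to 0.725 m from the base axis. Payload 4 kg.
Tool frame: the origin (TCP) lies on the centre line of the jaws, within the pads' length; the fingertips stand 17 mm ahead of it and the grasp point (between the pads) lies 2 mm behind it; z points along the fingers, x is the direction in which the jaws open and shut, and the axes are right-handed (so a half turn about z gives the same grasp; the last joint's range is limited). The gripper opens to 85 mm and grips with 20 to 120 N. Pads are 22 mm wide; open, the fingers measure 114 mm over their backs; the gripper's body (76 mm by 85 mm) begins 54 mm behind the grasp point. The pads swing forward as they close: fully open they stand 13 mm farther back than shut.
Start: joints at [-1.157, 0.241, 0.005, 1.335, 0, 1.571], TCP at [0.201, -0.458, 0.248] pointing down, gripper open.
Joint ranges: [-2.72, 2.72], [-1.05, 1.87], [-1.09, 1.28], [-1.99, 2.15], [-1.42, 1.44], [-3.14, 3.14]. Speed limits (rad/s): [2.79, 2.79, 3.14, 3.14, 3.14, 3.14].

### API

Orientations are given as a unit quaternion [x, y, z, w].
In Python, from workcell import bot gives the robot as it stands.
- The arm moves only by the tool jog_arm, never from a script. Its arguments are lists of equal length, an entry for each row: "jaw": the closure, from 0 (fully open) to 1 (shut); "linear": the shift along the tool's x, y, z in m, a list of three; "delta_rot": the turn, a rotation vector about the tool's x, y, z in degrees, a list of three. A call has exactly 8 rows; each row is the pose to reach, as a shift and turn from the pose commanded when the call began, along the tool's axes at that moment; what a row does not reach only later rows make up. A row lasts 1/12 s, in which the tool goes at most 41.7 mm and 7.16 degrees, less where a joint would pass 70% of its speed; a pose out of reach is approached as far as the arm can. A call with a gripper value outside its range is refused whole. The fingers move at their own pace and stop on an object; the grip force is fixed at half the most. Time passes only in rows, so rows that repeat a pose let the fingers close, or fill a call up. It gives the time, the measured TCP pose, the force and the opening at its end, in the units of the state.
- bot.get_obs(): the state, without advancing time (a new reading comes with each control period).
- bot.camera(name): name is "side" or "top" or "wrist"; returns (picture, depth): 384x512x3 uint8, red, green, blue; 384x512 float32, m along the optical axis (not along the pixel's ray), 0 where there is no reading.
- bot.calibration(name): a dict with "fovy" (degrees; the focal length in pixels is half the picture's height over the tangent of half this angle, whatever the lens; pixels are square), "cx", "cy" (the principal point, pixels), "origin" and "orientation" of the camera in the world. Camera axes: x right, y down, z forward; pixel columns grow to the right and rows downward; lengths in m; the calibration is good to about 2 mm. A picture is of the moment at which its call begins: read the wrist's pose just before it. calibration takes no time and is no camera call; for the wrist camera it gives the pose at the moment of the call.
- bot.job_done(): hands the job in, once; it reports no verdict.
The state is a dict: "clock": time; "joint_pos": joint angles; "joint_vel": joint speeds; "tau": joint torques, N m; "eef_pos": TCP position; "tool_rot": TCP orientation; "ft_force": force on the tool from outside, world axes, zero at the start; "ft_torque": the same for the moment, N m; "grip_width": finger opening in m.
Only numpy, scipy, OpenCV 4.12 (cv2) and the standard library are available. Lean on these libraries where they do the work, as an engineer would, in place of code of your own. Each camera call takes 0.05 s, during which the arm holds its last target.

### The job

Measure the white tray from its open front to its back wall: hook the end of the tape measure over the outside of the tray's back wall, back the case away through the open front until it stands upright on the desk, snug against the tray's front edge, with the blade straight across the tray. Then push the thumb lock on top of the case fully down and leave the tape there, without pressing the lock earlier, dragging the tray or disturbing the other things on the desk.

Things in the scene. Friction and masses are not known exactly. Their poses are not given: they have to be found in the camera images.
- tape_center (a point): Centre (half-way up) of the tape measure's grey plastic case: 78 long (x), 34 thick (y), 66 high (z), 0.28 kg, standing on the desk with its centre 33 above it. Its x axis points out of the front face (39 ahead), where the 16 wide yellow blade comes out level, its underside 25 above the case's bottom; z is up. The upper 22 of the front face is set back 12. Grip it across its 34 thickness, in the upper half; the gripper then clears the tray's walls. Loose.
- hook (a point): Lower end of the inner face (the face towards the case) of the steel end hook that hangs down from the blade's tip: 20 wide, 2.5 thick, its inner face reaches 20 down from the blade's underside, so its lower end is 5 above the case's bottom. With the blade drawn in, this face is 25 ahead of the case's front face (64 ahead of the case's centre).
- blade (a joint): How far the blade has been drawn out, m: 0 drawn in, 0.2 at most. A spring pulls it in with about 1.0 N at 0 and 1.5 N at 0.16. Hooked over the tray's back wall with the case against its front edge it reads 0.155.
- lock_top (a point): Centre of the top face of the black thumb lock on top of the case: 24 x 18, 8 ahead of the case's centre, 74 above the case's bottom when up, so it stands 8 above the case's top.
- lock (a joint): The thumb lock's travel, m: 0 up (blade free), 0.006 at most. It takes about 3 N down to 0.0042, where it meets the blade and begins to brake it, then more (press with about 6 to 10 N), and stays where it is left.
- tray: White plastic desk tray, 0.45 kg, loose on the desk. Origin: centre of its underside; x points from the open front to the back wall, z up. 180 in x, 220 in y; floor 6 thick; the back wall (+x end, outer face at x = +90) and both side walls are 4 thick and 22 high over the desk; the front (x = -90) is open, its edge just the 6 thick floor.
- cup: Bamboo pencil cup with pencils, 72 across, 100 high (180 with pencils); origin at the centre of its underside. Leave alone.
- clip: Chrome binder clip, 40 long, 35 high; origin at the centre of its underside. Leave alone.
- compass: Blue hard plastic drawing compass lying flat, about 160 long; origin under its hinge disc, legs towards -x. Leave alone.

How it is judged:
On the way, in this order (a step that is already met when the one before it is completed fails the run):
1. the hook is caught over the outside of the tray's back wall and the blade is being drawn out (x of hook in the frame of tray between 0.086 and 0.105 m and z of hook in the frame of tray below 0.021 m and value of joint blade above 0.03 m), for 0.1 s.
2. the case is down on the desk in front of the tray with the blade drawn out across it (x of hook in the frame of tray above 0.086 m and z of hook in the frame of tray below 0.012 m and value of joint blade above 0.145 m and height (world z) of tape_center below 0.037 m), for 0.1 s.
At the end, for the whole second after the job is handed in: Hook over the tray's back wall, inner face within 6 mm of it; case upright on the desk, front face within 7 mm of the tray's front edge; blade square to the tray within 0.12 rad and between its side walls; lock down by more than 4 of 6 mm; tray within 30 mm of its start (x of hook in the frame of tray between 0.086 and 0.096 m and z of hook in the frame of tray below 0.012 m and y of hook in the frame of tray between -0.095 and 0.095 m and x of tape_center in the frame of tray between -0.136 and -0.124 m and height (world z) of tape_center below 0.037 m and angle between tape_center's own z axis and vertical below 0.08 rad and angle between the x axis of tape_center and the x axis of tray, either way round below 0.12 rad and value of joint lock above 0.004 m and distance of tray from where it was at the start of the episode below 0.03 m); the robot touches nothing.
It fails at once if the lock is pressed before the blade is drawn out across the tray (value of joint lock above 0.003 m and value of joint blade below 0.14 m).
It fails at once if the tray is dragged more than 40 mm (distance of tray from where it was at the start of the episode above 0.04 m).
It fails at once if the pencil cup, binder clip or compass is moved more than 20 mm (distance of any of cup, clip, compass from where it was at the start of the episode above 0.02 m).
It also fails if it takes over 54 s, if anything falls off the work surface, if the arm or the gripper's body presses on something with over 40 N, if the wrist force passes 120 N, or if a joint passes its speed limit or range.

## Working session

There is one attempt and no reset: what is moved stays moved. The work goes in short steps, Python scripts to look and compute and a tool call to move; the robot and the scene stay as the last step left them, time stands still between calls to the robot, and variables do not carry over. Pictures are saved under pics/ and viewed, and the job is handed in when it is done.

Besides the shell and the picture viewer there is one more tool, called after "Request:" as name(argument=value, ...) on one line, values as JSON. jog_arm: Moves the arm, as the interface text tells. Its arguments: {"type":"object","properties":{"jaw":{"type":"array","items":{"type":"number"}},"linear":{"type":"array","items":{"type":"array","items":{"type":"number"}}},"delta_rot":{"type":"array","items":{"type":"array","items":{"type":"number"}}}},"required":["jaw","linear","delta_rot"]}

```bash
ls; mkdir -p pics; cat > h.py <<'E'
import numpy as np, cv2
from scipy.spatial.transform import Rotation as R
from workcell import bot
def cam(n,fn=None):
    c=bot.calibration(n); p,d=bot.camera(n)
    if fn: cv2.imwrite('pics/'+fn,p[:,:,::-1])
    np.savez('pics/last_%s.npz'%n,p=p,d=d,o=c['origin'],q=c['orientation'],f=c['fovy'],cx=c['cx'],cy=c['cy'])
    return c,p,d
def cloud(n):
    z=np.load('pics/last_%s.npz'%n); d=z['d']; H,W=d.shape
    f=H/2/np.tan(np.radians(float(z['f']))/2)
    u,v=np.meshgrid(np.arange(W),np.arange(H))
    P=np.stack([(u-z['cx'])*d/f,(v-z['cy'])*d/f,d],-1)
    P=P@R.from_quat(z['q']).as_matrix().T+z['o']
    P[d<=0]=np.nan
    return z['p'],P
E
python3 - <<'E'
from h import *
for n in ['side','top']:
    c,p,d=cam(n,n+'0.png'); print(n,c)
o=bot.get_obs();print(o)
E
```

```text
pics
side {'fovy': 57.97486474563522, 'cx': 258.43487634434507, 'cy': 191.9436925973801, 'origin': array([0.10575186, 0.58667398, 0.5975189 ]), 'orientation': array([-0.29958495,  0.8376749 , -0.43022291,  0.15315965])}
top {'fovy': 43.08728506697581, 'cx': 253.86595076447077, 'cy': 184.09599105093005, 'origin': array([0.44098681, 0.01150641, 1.3070402 ]), 'orientation': array([-0.69933537,  0.71272933, -0.04086874,  0.03573064])}
{'clock': 0.1, 'joint_pos': array([-1.15701060e+00,  2.41352319e-01,  3.85515852e-03,  1.33520191e+00,
       -4.69621290e-06,  1.57075550e+00]), 'joint_vel': array([ 0.00011637, -0.00115121,  0.00254312,  0.00104049, -0.00071594,
       -0.00036865]), 'tau': array([-3.59461819e-04, -3.73137224e+01,  2.53010792e+01,  1.08569718e-02,
       -1.31687175e-04, -1.28289076e-05]), 'eef_pos': array([ 0.2008224 , -0.45731223,  0.24749317]), 'tool_rot': array([ 8.37291631e-01, -5.46755722e-01, -7.97840086e-04, -5.18235648e-04]), 'ft_force': array([ 0.55942654, -0.68833477, -0.21527584]), 'ft_torque': array([ 0.05472522,  0.04477776, -0.02623642]), 'grip_width': 0.08506150208867874}
```

View pics/side0.png

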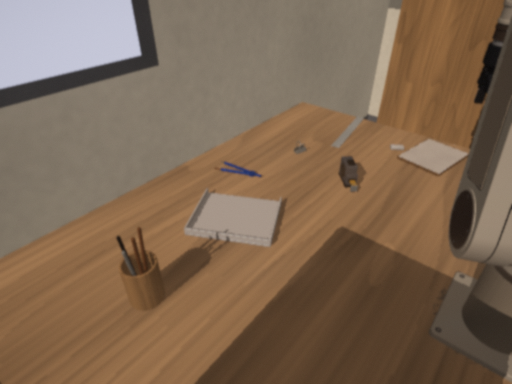

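View pics/top0.png

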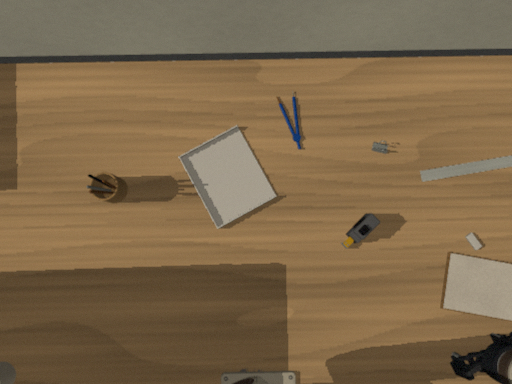

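```bash
python3 - <<'E'
from h import *
p,P=cloud('top')
a=cv2.resize(p[110:240,165:290],None,fx=5,fy=5,interpolation=cv2.INTER_CUBIC)
b=cv2.resize(p[200:260,330:395],None,fx=9,fy=9,interpolation=cv2.INTER_CUBIC)
cv2.imwrite('pics/trayz.png',a[:,:,::-1][:600]);cv2.imwrite('pics/tapez.png',b[:,:,::-1])
s,S=cloud('side')
a=cv2.resize(s[180:260,180:300],None,fx=6,fy=6,interpolation=cv2.INTER_CUBIC)
cv2.imwrite('pics/trays.png',a[:,:,::-1])
np.set_printoptions(precision=4,suppress=True)
for (u,v) in [(300,300),(100,250),(230,180),(364,228),(350,241),(380,148),(297,140),(238,128),(276,194),(220,228),(181,157)]: print(u,v,P[v,u])
Z=P[115:235,170:285,2]
cv2.imwrite('pics/trayh.png',cv2.resize(np.clip(np.nan_to_num(Z)*255/0.03,0,255).astype(np.uint8),None,fx=5,fy=5,interpolation=cv2.INTER_NEAREST))
E
```

```text
300 300 [ 0.2735 -0.1151 -0.0002]
100 250 [ 0.4144  0.4144 -0.0044]
230 180 [0.5945 0.0646 0.0081]
364 228 [ 0.4582 -0.2746  0.0762]
350 241 [ 0.4257 -0.2475  0.0286]
380 148 [ 0.6751 -0.3446  0.0037]
297 140 [ 0.6995 -0.1183  0.0127]
238 128 [ 0.7387  0.0411 -0.0018]
276 194 [ 0.5548 -0.0584  0.004 ]
220 228 [0.4666 0.0934 0.0022]
181 157 [0.6593 0.1959 0.0091]
```

View pics/trayz.png

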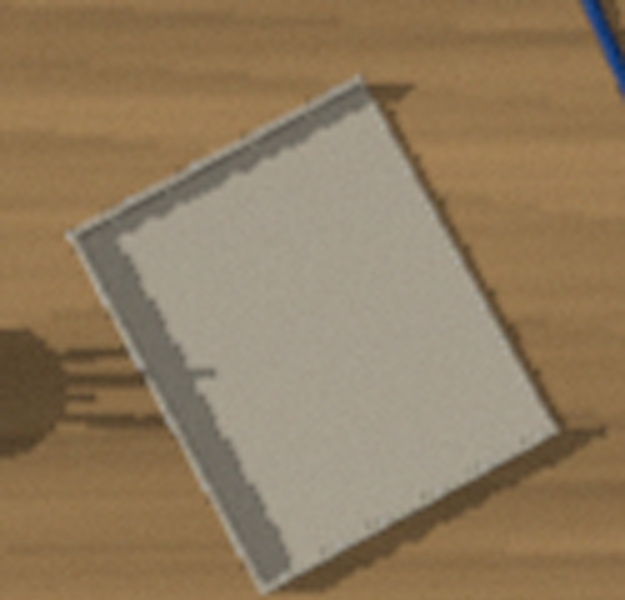

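View pics/tapez.png

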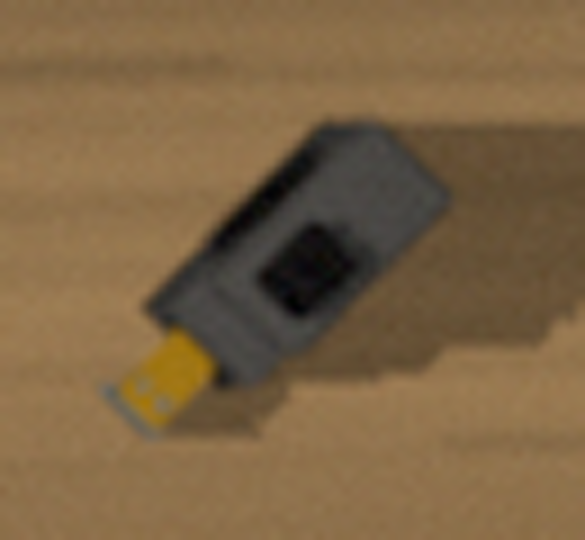

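View pics/trayh.png

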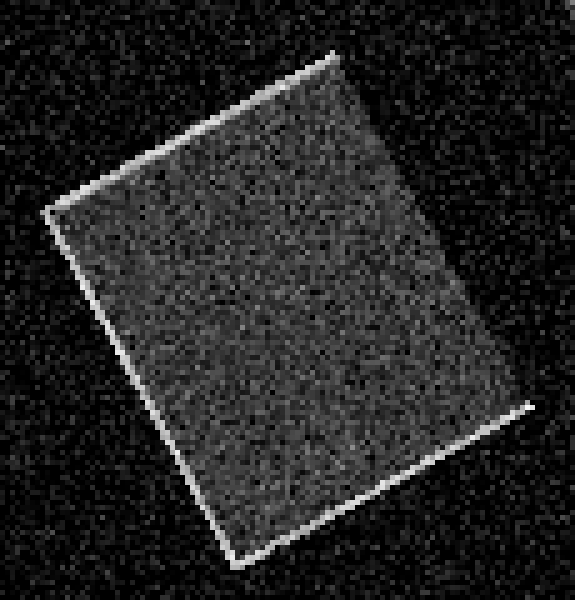

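View pics/trays.png

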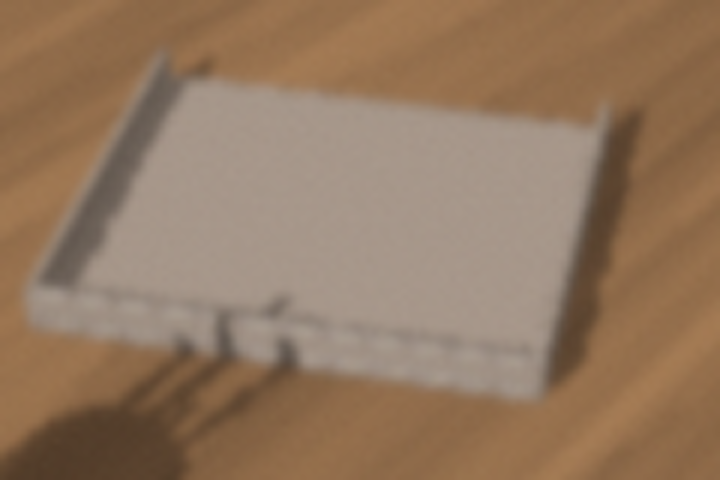

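```bash
cat > fit.py <<'E'
from h import *
np.set_printoptions(precision=4,suppress=True)
def rays(n,uv,zz):
    z=np.load('pics/last_%s.npz'%n); f=z['d'].shape[0]/2/np.tan(np.radians(float(z['f']))/2)
    uv=np.asarray(uv,float); d=np.c_[(uv[:,0]-z['cx'])/f,(uv[:,1]-z['cy'])/f,np.ones(len(uv))]@R.from_quat(z['q']).as_matrix().T
    o=z['o']; return o+d*((zz-o[2])/d[:,2])[:,None]
def proj(n,X):
    z=np.load('pics/last_%s.npz'%n); f=z['d'].shape[0]/2/np.tan(np.radians(float(z['f']))/2)
    c=(np.atleast_2d(X)-z['o'])@R.from_quat(z['q']).as_matrix(); return np.c_[c[:,0]/c[:,2]*f+z['cx'],c[:,1]/c[:,2]*f+z['cy']]
E
python3 - <<'E'
from fit import *
p,P=cloud('top')
# floor bias
fl=P[250:262,60:280].reshape(-1,3); print('desk z',np.nanmean(fl[:,2]),np.nanstd(fl[:,2]))
# tray mask by whiteness
hsv=cv2.cvtColor(p,cv2.COLOR_RGB2HSV)
m=(hsv[...,1]<60)&(hsv[...,2]>70); m=m.astype(np.uint8); mm=np.zeros_like(m); mm[115:235,170:285]=m[115:235,170:285]
n,l,st,ce=cv2.connectedComponentsWithStats(mm); k=1+np.argmax(st[1:,4]); M=(l==k)
cs,_=cv2.findContours(M.astype(np.uint8),cv2.RETR_EXTERNAL,cv2.CHAIN_APPROX_NONE)
c=max(cs,key=cv2.contourArea); r=cv2.minAreaRect(c); print(r)
b=cv2.boxPoints(r); print(b)
W=rays('top',b,0.02); print(W, np.linalg.norm(np.diff(np.r_[W,W[:1]],axis=0),axis=1))
# tape top pts
sub=P[195:265,325:400].reshape(-1,3)
t=sub[(sub[:,2]>0.056)&(sub[:,2]<0.071)]; print(len(t)); 
rr=cv2.minAreaRect(t[:,:2].astype(np.float32)*1000);print('tape top',rr, t[:,2].mean(), cv2.boxPoints(rr))
for n_,(a0,a1,b0,b1) in dict(comp=(90,152,272,304),clip=(138,157,368,403)).items():
    pass
E
```

```text
desk z 0.0007560357621473321 0.002662737576952699
((226.73443603515625, 176.3392333984375), (82.53350830078125, 67.82568359375), 61.26020431518555)
[[177.1568 156.4624]
 [236.6272 123.8496]
 [276.312  196.216 ]
 [216.8416 228.8288]]
[[ 0.6591  0.2046  0.02  ]
 [ 0.7453  0.0441  0.02  ]
 [ 0.5475 -0.0582  0.02  ]
 [ 0.4642  0.1006  0.02  ]] [0.1821 0.2227 0.1793 0.2209]
283
tape top ((462.5123291015625, -283.4517822265625), (34.68968963623047, 66.37109375), 42.850894927978516) 0.06580382720989734 [[ 427.2271 -270.9187]
 [ 472.3656 -319.5771]
 [ 497.7975 -295.9849]
 [ 452.6591 -247.3265]]
```

```bash
cat >> fit.py <<'E'
def plan(target,az):
    "tool pointing down, tool x at az deg; gives tool shift and rotvec from the current measured pose"
    o=bot.get_obs(); Rc=R.from_quat(o['tool_rot']).as_matrix()
    Rt=np.array([[np.cos(np.radians(az)),np.sin(np.radians(az)),0],[np.sin(np.radians(az)),-np.cos(np.radians(az)),0],[0,0,-1]])
    print('pos',o['eef_pos'],'az',np.degrees(np.arctan2(Rc[1,0],Rc[0,0])),'zaxis',Rc[:,2],'F',o['ft_force'],'w',o['grip_width'],'t',o['clock'])
    print('shift mm',Rc.T@(np.array(target)-o['eef_pos'])*1000,'rot deg',np.degrees(R.from_matrix(Rc.T@Rt).as_rotvec()))
E
python3 -c "
from fit import *
plan([0.4584,-0.2791,0.25],42.85)"
```

```text
pos [ 0.2008 -0.4573  0.2475] az -66.28948480061712 zaxis [-0.0008  0.0017 -1.    ] F [ 0.5594 -0.6883 -0.2153] w 0.08506150208867874 t 0.1
shift mm [ -59.5978 -307.4971   -2.3949] rot deg [  -0.1037    0.0741 -109.1394]
```

Request:
jog_arm(jaw=[0,0,0,0,0,0,0,0], linear=[[-0.0075,-0.0384,0],[-0.015,-0.0769,0],[-0.0223,-0.1153,0],[-0.0298,-0.1537,0],[-0.0372,-0.192,0],[-0.0447,-0.2306,0],[-0.0521,-0.269,0],[-0.0596,-0.3075,0]], delta_rot=[[0,0,-7],[0,0,-14],[0,0,-21],[0,0,-28],[0,0,-35],[0,0,-42],[0,0,-49],[0,0,-56]])

```text
clock: 0.77
eef_pos: [0.4597, -0.278, 0.2479]
tool_rot: [0.996, -0.087, -0.0, -0.0]
ft_force: [1.0, -1.0, 1.0]
grip_width: 0.0854
```

```bash
python3 -c "
from fit import *
plan([0.4584,-0.2791,0.25],42.85); print(bot.get_obs()['joint_pos'])"
```

```text
pos [ 0.4597 -0.278   0.2479] az -9.940578034768073 zaxis [-0.0008  0.0004 -1.    ] F [ 1.0136 -0.9502  0.9652] w 0.08535874587274928 t 0.7667
shift mm [-1.1119  1.2751 -2.1215] rot deg [ -0.034    0.0395 -52.7906]
[-0.5439  0.3157  0.1054  1.3615 -0.0001  1.2004]
```

Request:
jog_arm(jaw=[0,0,0,0,0,0,0,0], linear=[[-0.001,0.001,0],[-0.001,0.001,0],[-0.001,0.001,0],[-0.001,0.001,0],[-0.001,0.001,0],[-0.001,0.001,0],[-0.001,0.001,0],[-0.001,0.001,0]], delta_rot=[[0,0,-7],[0,0,-14],[0,0,-21],[0,0,-28],[0,0,-35],[0,0,-42],[0,0,-49],[0,0,-53]])

```text
clock: 1.43
eef_pos: [0.4572, -0.2802, 0.2477]
tool_rot: [0.93, 0.367, -0.0, -0.001]
ft_force: [0.1, -0.0, 0.4]
grip_width: 0.0856
```

```bash
python3 -c "
from fit import *
plan([0.4584,-0.2791,0.25],42.85); c,p,d=cam('wrist','w1.png'); print(c)"
```

```text
pos [ 0.4572 -0.2802  0.2477] az 43.00959218327236 zaxis [-0.0012  0.0007 -1.    ] F [ 0.1086 -0.0139  0.4454] w 0.08559547332426713 t 1.4333
shift mm [ 1.641   0.0401 -2.3217] rot deg [-0.0776  0.0213  0.1596]
{'fovy': 63.287728598155866, 'cx': 257.34449781912224, 'cy': 189.12394163787775, 'origin': array([ 0.4026, -0.2216,  0.372 ]), 'orientation': array([0.9189, 0.3625, 0.0569, 0.145 ])}
```

View pics/w1.png

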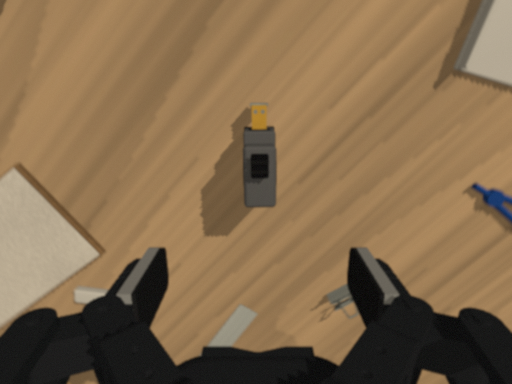

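```bash
python3 - <<'E'
from fit import *
p,P=cloud('wrist')
s=P[95:225,230:295].reshape(-1,3)
t=s[(s[:,2]>0.060)&(s[:,2]<0.071)]
r=cv2.minAreaRect((t[:,:2]*1000).astype(np.float32)); print(r,len(t),t[:,2].mean())
l=s[s[:,2]>0.0715]; print('lock',l.mean(0),len(l))
print('desk',np.nanmedian(P[20:80,100:230,2]))
h=s[(s[:,2]>0.02)&(s[:,2]<0.036)]
hsv=cv2.cvtColor(p,cv2.COLOR_RGB2HSV)
a=np.radians(132.85); e=np.array([np.cos(a),np.sin(a)])
v=t[:,:2]-[0.4584,-0.2791]; print('along',np.percentile(v@e,[1,50,99]),'across',np.percentile(v@[-e[1],e[0]],[1,50,99]))
E
```

```text
((463.6832275390625, -284.1002502441406), (33.92717742919922, 65.42597198486328), 42.47523498535156) 1582 0.06437012209837327
lock [ 0.4543 -0.274   0.0729] 400
desk -0.0012078951050255027
along [-0.0395 -0.0118  0.025 ] across [-0.0172 -0.0006  0.0162]
```

```bash
python3 -c "
from fit import *
plan([0.459,-0.2795,0.048],42.6)"
```

```text
pos [ 0.4572 -0.2802  0.2477] az 43.043249868870525 zaxis [-0.0011  0.0007 -1.    ] F [-0.8912  0.1788 -0.3936] w 0.08555875466780251 t 1.4833
shift mm [  1.8412   1.0032 199.6986] rot deg [-0.0747  0.0193  0.4432]
```

Request:
jog_arm(jaw=[0,0,0,0,0,0,0,0], linear=[[0.0018,0.001,0.03],[0.0018,0.001,0.06],[0.0018,0.001,0.09],[0.0018,0.001,0.12],[0.0018,0.001,0.15],[0.0018,0.001,0.18],[0.0018,0.001,0.195],[0.0018,0.001,0.1997]], delta_rot=[[0,0,0.4],[0,0,0.4],[0,0,0.4],[0,0,0.4],[0,0,0.4],[0,0,0.4],[0,0,0.4],[0,0,0.4]])

```text
clock: 2.15
eef_pos: [0.4568, -0.2783, 0.0448]
tool_rot: [0.933, 0.36, -0.002, -0.003]
ft_force: [-0.6, -0.1, -0.6]
grip_width: 0.0852
```

```bash
python3 -c "
from fit import *
plan([0.459,-0.2795,0.048],42.6); c,p,d=cam('wrist','w2.png')"
```

```text
pos [ 0.4568 -0.2783  0.0448] az 42.23053178968522 zaxis [-0.0064  0.0039 -1.    ] F [-0.6092 -0.0883 -0.5777] w 0.08523884843811863 t 2.15
shift mm [ 0.8055  2.3905 -3.1964] rot deg [-0.4162  0.1202 -0.3699]
```

View pics/w2.png

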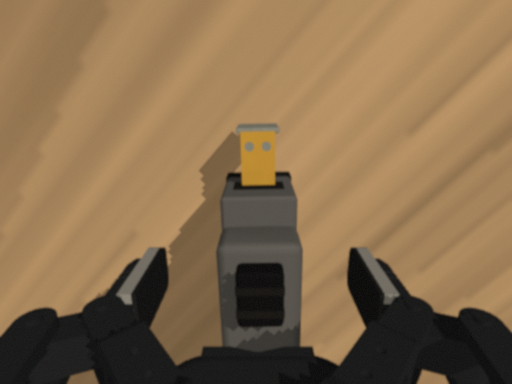

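Request:
jog_arm(jaw=[0,0,0.4,0.4,1,1,1,1], linear=[[0.0005,0.001,0],[0.0005,0.001,0],[0.0005,0.001,0],[0.0005,0.001,0],[0.0005,0.001,0],[0.0005,0.001,0],[0.0005,0.001,0],[0.0005,0.001,0]], delta_rot=[[0,0,0],[0,0,0],[0,0,0],[0,0,0],[0,0,0],[0,0,0],[0,0,0],[0,0,0]])

```text
clock: 2.87
eef_pos: [0.4609, -0.2807, 0.0494]
tool_rot: [0.933, 0.361, 0.0, 0.001]
ft_force: [-1.5, -0.3, 5.6]
grip_width: 0.0336
```

Request:
jog_arm(jaw=[1,1,1,1,1,1,1,1], linear=[[0,0,0],[0,0,0],[0,0,0],[0,0,0],[0,0,0],[0,0,0],[0,0,0],[0,0,0]], delta_rot=[[0,0,0],[0,0,0],[0,0,0],[0,0,0],[0,0,0],[0,0,0],[0,0,0],[0,0,0]])

```text
clock: 3.53
eef_pos: [0.4609, -0.2807, 0.0494]
tool_rot: [0.933, 0.361, 0.0, 0.001]
ft_force: [-1.6, 0.4, 5.4]
grip_width: 0.033
```

```bash
python3 -c "
from fit import *
plan([0.459,-0.2795,0.15],42.6); c,p,d=cam('wrist','w3.png');plan([0.459,-0.2795,0.15],42.6)"
```

```text
pos [ 0.4609 -0.2807  0.0494] az 42.30113308412098 zaxis [ 0.001  -0.0008 -1.    ] F [-1.5773  0.4216  5.4327] w 0.03304136455314375 t 3.5333
shift mm [  -0.5715   -1.9674 -100.5754] rot deg [ 0.0738 -0.0127 -0.2989]
pos [ 0.4609 -0.2807  0.0494] az 42.30107840276527 zaxis [ 0.001  -0.0009 -1.    ] F [-0.9539  0.5686  5.1562] w 0.03337987947396456 t 3.5833
shift mm [  -0.5638   -1.9839 -100.5619] rot deg [ 0.0765 -0.0104 -0.2989]
```

View pics/w3.png

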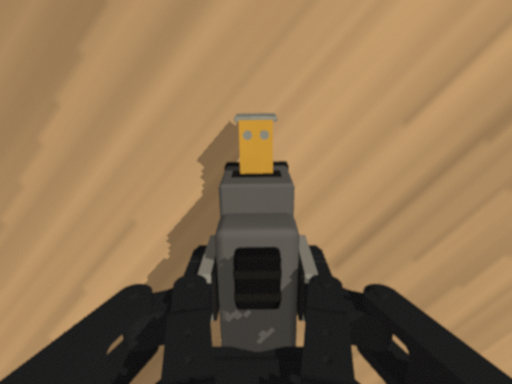

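```bash
cat >> fit.py <<'E'
def tooltf(P):
    o=bot.get_obs(); Rc=R.from_quat(o['tool_rot']).as_matrix(); return (P-o['eef_pos'])@Rc
E
python3 - <<'E'
from fit import *
p,P=cloud('wrist'); T=tooltf(P)*1000
hsv=cv2.cvtColor(p,cv2.COLOR_RGB2HSV)
# case ahead direction = -tool y ; 
for nm,(u0,u1,v0,v1) in dict(lock=(240,276,256,302),blade=(244,268,125,165),hook=(238,275,112,117),topf=(222,290,217,232),ledge=(225,288,180,208)).items():
    q=T[v0:v1,u0:u1].reshape(-1,3); w=P[v0:v1,u0:u1].reshape(-1,3); print(nm,np.nanmedian(q,0),np.nanmin(q,0),np.nanmax(q,0),'worldz',np.nanmedian(w[:,2]))
for v in range(150,235,3): print(v,T[v,258],P[v,258,2]*1000)
E
```

```text
lock [  0.296  -12.273  -23.4466] [ -6.603  -21.4941 -25.6394] [  6.8555  -1.2091 -21.0689] worldz 0.07287300026358565
blade [ -0.6308 -54.439   24.0899] [ -6.4698 -63.848   21.8487] [  4.7692 -44.7012  25.7151] worldz 0.02527545542613452
hook [ -0.6843 -67.5333  39.4441] [-10.5925 -67.792   25.1967] [  9.1139 -67.1004  52.4546] worldz 0.009906149742515219
topf [ -0.8635 -27.8764  -8.9566] [-15.1577 -28.9267 -14.6003] [ 13.5913 -26.5027   0.2876] worldz 0.05835751610478282
ledge [ -0.5603 -35.6675   6.8813] [-14.8803 -40.5789   4.5937] [ 13.483  -28.685   14.6941] worldz 0.04251358033739894
150 [  0.3352 -51.9696  23.3698] 26.001848080719924
153 [  0.34   -50.2785  24.5421] 24.831819259813148
156 [  0.3414 -48.8864  24.1471] 25.228656995484073
159 [  0.342  -47.5626  23.4386] 25.93891545062213
162 [  0.3474 -45.7559  24.8411] 24.538866426933954
165 [  0.3483 -44.4012  24.2157] 25.16600173159006
168 [  0.3511 -42.8268  24.4777] 24.906123806425402
171 [  0.3532 -41.3324  24.3781] 25.00770034735156
174 [  0.3501 -40.445   22.0207] 27.366298642346713
177 [  0.3424 -40.1465  17.7169] 31.6
[... 289 characters left out ...]
.5642   7.8064] 41.588494242639996
198 [  0.3307 -33.6365   6.4046] 42.991451075799326
201 [  0.3355 -31.8291   7.4547] 41.94382794266471
204 [  0.3365 -30.5547   7.0116] 42.388573182550296
207 [  0.3384 -29.155    6.8922] 42.50992228759207
210 [  0.3387 -28.0048   6.133 ] 43.27064041931042
213 [  0.3309 -28.1954   2.1363] 47.26707329282337
216 [  0.3246 -28.173   -1.1668] 50.57013849517349
219 [  0.3194 -28.0213  -4.0214] 53.424946085598556
222 [  0.3135 -28.0448  -7.1436] 56.54713946018086
225 [  0.3072 -28.1774 -10.3673] 59.77069087577251
228 [  0.3039 -27.7997 -12.3624] 61.76631150589178
231 [  0.3022 -27.1822 -13.7797] 63.18434002814291
234 [  0.3011 -26.4656 -14.9454] 64.35105172751929
```

```bash
python3 -c "
from fit import *
plan([0.639,-0.079,0.2],27.8)"
```

```text
pos [ 0.4609 -0.2807  0.0494] az 42.30107840276527 zaxis [ 0.001  -0.0009 -1.    ] F [-0.9539  0.5686  5.1562] w 0.03337987947396456 t 3.5833
shift mm [ 267.5186  -29.0659 -150.5485] rot deg [ 0.0748 -0.0202 14.5011]
```

Request:
jog_arm(jaw=[1,1,1,1,1,1,1,1], linear=[[0,0,-0.01],[0,0,-0.03],[0,0,-0.055],[0.02,-0.002,-0.08],[0.045,-0.005,-0.105],[0.07,-0.008,-0.13],[0.1,-0.011,-0.15],[0.13,-0.014,-0.15]], delta_rot=[[0,0,0],[0,0,0],[0,0,0],[0,0,2],[0,0,4],[0,0,6],[0,0,8],[0,0,10]])

```text
clock: 4.25
eef_pos: [0.5497, -0.1823, 0.2036]
tool_rot: [0.961, 0.277, 0.003, 0.002]
ft_force: [1.6, -0.9, -3.2]
grip_width: 0.0334
```

```bash
python3 -c "
from fit import *
plan([0.639,-0.079,0.2],27.8)"
```

```text
pos [ 0.5497 -0.1823  0.2036] az 32.15463467018282 zaxis [ 0.0071 -0.0023 -1.    ] F [ 1.5804 -0.9268 -3.1976] w 0.033379943873177845 t 4.25
shift mm [130.5725 -39.9507   4.0426] rot deg [ 0.3149 -0.2865  4.3538]
```

Request:
jog_arm(jaw=[1,1,1,1,1,1,1,1], linear=[[0.03,-0.008,0],[0.06,-0.016,0],[0.09,-0.025,0],[0.115,-0.034,0],[0.13,-0.04,0],[0.13,-0.04,0],[0.13,-0.04,0],[0.13,-0.04,0]], delta_rot=[[0,0,2],[0,0,3],[0,0,4.3],[0,0,4.3],[0,0,4.3],[0,0,4.3],[0,0,4.3],[0,0,4.3]])

```text
clock: 4.92
eef_pos: [0.6348, -0.0793, 0.1977]
tool_rot: [0.97, 0.242, -0.001, -0.0]
ft_force: [-0.0, -1.0, -4.0]
grip_width: 0.0334
```

```bash
python3 -c "
from fit import *
plan([0.639,-0.079,0.2],27.8); c,p,d=cam('wrist','w4.png');print(c);plan([0.639,-0.079,0.2],27.8)"
```

```text
pos [ 0.6348 -0.0793  0.1977] az 28.00559428783792 zaxis [-0.0026 -0.0001 -1.    ] F [-0.0012 -0.9907 -4.0292] w 0.0334251535038626 t 4.9167
shift mm [ 3.8902  1.6882 -2.2803] rot deg [-0.0647  0.1348  0.2055]
{'fovy': 63.287728598155866, 'cx': 257.34449781912224, 'cy': 189.12394163787775, 'origin': array([ 0.5972, -0.0086,  0.3221]), 'orientation': array([0.9583, 0.2396, 0.0366, 0.1515])}
pos [ 0.6348 -0.0798  0.198 ] az 27.962509859591467 zaxis [-0.002  -0.0001 -1.    ] F [ 0.0498 -0.1278 -3.1043] w 0.03320096004958944 t 4.9667
shift mm [ 4.1098  1.2853 -1.9909] rot deg [-0.0491  0.1042  0.1625]
```

View pics/w4.png

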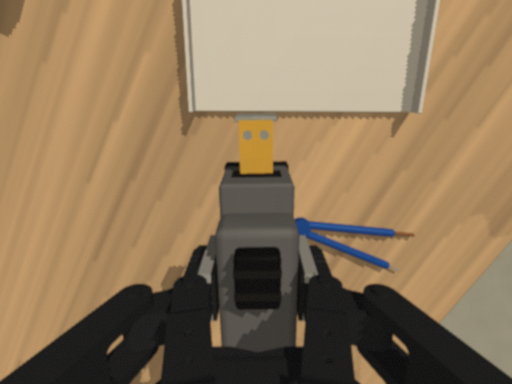

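```bash
python3 - <<'E'
from fit import *
p,P=cloud('wrist')
g=cv2.cvtColor(p,cv2.COLOR_RGB2HSV); sat=g[...,1].astype(float)
np_=[]
for u in list(range(195,232,2))+list(range(282,415,3)):
    col=cv2.GaussianBlur(sat[95:130,u:u+1],(1,3),0)[:,0]
    d=np.diff(col); k=np.argmax(d); 
    # subpixel
    if 0<k<len(d)-1:
        den=d[k-1]-2*d[k]+d[k+1]; s=0.5*(d[k-1]-d[k+1])/den if den else 0
    else: s=0
    np_.append((u,95+k+0.5+s))
uv=np.array(np_); W=rays('wrist',uv,0.004)
l=cv2.fitLine(W[:,:2].astype(np.float32),cv2.DIST_HUBER,0,1e-4,1e-4).ravel()
print('front line dir deg',np.degrees(np.arctan2(l[1],l[0])),'pt',l[2:], 'resid',np.std((W[:,:2]-l[2:])@[-l[1],l[0]]), uv[:3],uv[-3:])
for nm,lo,hi in [('L',175,200),('R',415,445)]:
    pts=[]
    for v in range(4,100,4):
        row=P[v,lo:hi,2]; k=np.where(row>0.015)[0]
        if len(k): pts+= [P[v,lo+i,:2] for i in k]
    pts=np.array(pts,np.float32); q=cv2.fitLine(pts,cv2.DIST_HUBER,0,1e-4,1e-4).ravel(); print(nm,np.degrees(np.arctan2(q[1],q[0])),q[2:],len(pts))
a=np.radians(117.8);x=np.array([np.cos(a),np.sin(a)]);y=np.array([-x[1],x[0]])
C=np.array([.604,.0728]); print('front edge tray x',(l[2:]-C)@x)
h=rays('wrist',[(302,226)],0.01)[0,:2]; print('hinge',h,(h-C)@x,(h-C)@y)
E
```

```text
front line dir deg 27.828062 pt [ 0.6449 -0.0082] resid 0.00012539113097820884 [[195.     111.0408]
 [197.     111.2807]
 [199.     111.2459]] [[408.     111.6667]
 [411.     111.4792]
 [414.     111.7857]]
L -62.479145 [ 0.5233 -0.0036] 132
R -62.42966 [0.7124 0.0965] 168
front edge tray x -0.09073575832148342
hinge [ 0.7071 -0.1125] -0.2120394153814027 -0.0047567310602603646
```

```bash
python3 -c "
from fit import *
plan([0.55,0.0896,0.11],27.8)"
```

```text
pos [ 0.6348 -0.0798  0.198 ] az 27.962509859591467 zaxis [-0.002  -0.0001 -1.    ] F [ 0.0498 -0.1278 -3.1043] w 0.03320096004958944 t 4.9667
shift mm [   4.7191 -189.2854   88.172 ] rot deg [-0.0491  0.1042  0.1625]
```

Request:
jog_arm(jaw=[1,1,1,1,1,1,1,1], linear=[[0.0005,-0.03,0.01],[0.001,-0.06,0.02],[0.0015,-0.09,0.035],[0.002,-0.12,0.05],[0.003,-0.15,0.065],[0.004,-0.175,0.08],[0.0047,-0.1893,0.088],[0.0047,-0.1893,0.088]], delta_rot=[[0,0,0],[0,0,0],[0,0,0],[0,0,0],[0,0,0],[0,0,0],[0,0,0],[0,0,0]])

```text
clock: 5.63
eef_pos: [0.5476, 0.0915, 0.1087]
tool_rot: [0.97, 0.243, -0.003, -0.001]
ft_force: [-0.7, -0.2, -3.8]
grip_width: 0.0332
```

```bash
python3 -c "
from fit import *
c,p,d=cam('wrist','w5.png');plan([0.55,0.0896,0.11],27.8);cam('side','s5.png')"
```

```text
pos [0.5495 0.0902 0.1099] az 28.073615458384126 zaxis [-0.0024 -0.001  -1.    ] F [ 0.8676 -0.5816 -3.0531] w 0.033453199837015335 t 5.6833
shift mm [ 0.1618  0.7838 -0.0924] rot deg [-0.0146  0.1481  0.2736]
```

View pics/w5.png

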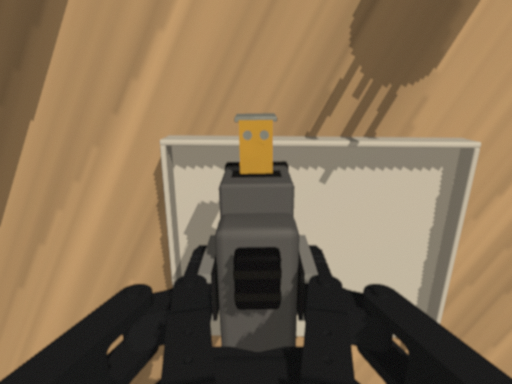

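View pics/s5.png

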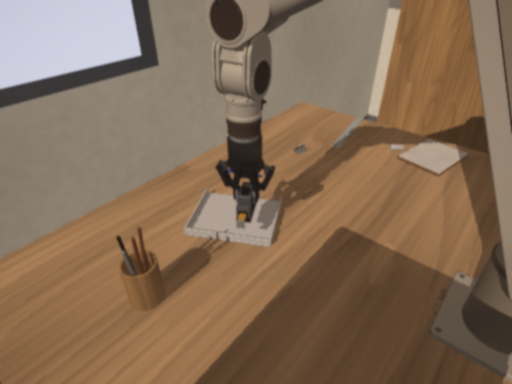

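```bash
python3 - <<'E'
from fit import *
p,P=cloud('wrist'); 
sat=cv2.cvtColor(p,cv2.COLOR_RGB2HSV)[...,1].astype(float)
L=[]
for u in list(range(175,232,3))+list(range(282,465,3)):
    col=cv2.GaussianBlur(sat[125:150,u:u+1],(1,3),0)[:,0]; d=-np.diff(col); k=np.argmax(d)
    L.append((u,125+k+0.5))
uv=np.array(L); W=rays('wrist',uv,0.022)
T=tooltf(W)*1000
l=cv2.fitLine(T[:,:2].astype(np.float32),cv2.DIST_HUBER,0,1e-4,1e-4).ravel()
print('tool y of outer back wall at x=0:',l[3]-l[2]*l[1]/l[0],'slope deg',np.degrees(l[1]/l[0]), np.std(T[:,1]))
w=P[112:117,240:275]; print('hook',np.nanmedian(tooltf(w.reshape(-1,3))*1000,0))
k=P[125:150,300:450].reshape(-1,3);k=k[k[:,2]>0.017]; print('wall pts',np.median(k,0),np.median(tooltf(k),0)*1000,len(k))
E
```

```text
tool y of outer back wall at x=0: -53.38036 slope deg 0.32428133 0.36859551990836126
hook [ -2.8614 -70.7838  41.7918]
wall pts [0.5962 0.168  0.0205] [ 76.8208 -48.2889  90.3691] 954
```

Request:
jog_arm(jaw=[1,1,1,1,1,1,1,1], linear=[[0,0,0.01],[0,0,0.02],[0,0,0.03],[0,0,0.04],[0,0,0.047],[0,0,0.051],[0,0,0.051],[0,0,0.051]], delta_rot=[[0,0,0.3],[0,0,0.3],[0,0,0.3],[0,0,0.3],[0,0,0.3],[0,0,0.3],[0,0,0.3],[0,0,0.3]])

```text
clock: 6.4
eef_pos: [0.5509, 0.0901, 0.0593]
tool_rot: [0.971, 0.239, -0.0, -0.0]
ft_force: [0.3, -0.5, -3.3]
grip_width: 0.033
```

```bash
python3 -c "
from fit import *
plan([0.55,0.0896,0.058],27.8)
c,p,d=cam('wrist','w6.png');plan([0.55,0.0896,0.058],27.8)"
```

```text
pos [0.5509 0.0901 0.0593] az 27.70463862224018 zaxis [-0.0006 -0.0001 -1.    ] F [ 0.3197 -0.5461 -3.3204] w 0.032963000580044755 t 6.4
shift mm [-1.0146  0.0386  1.2626] rot deg [-0.0121  0.0346 -0.0954]
pos [0.5513 0.0902 0.0597] az 27.706365480719406 zaxis [ 0.0004  0.     -1.    ] F [ 0.0438 -0.9304 -2.8091] w 0.033121806128142695 t 6.45
shift mm [-1.4018 -0.0493  1.7402] rot deg [ 0.0079 -0.0204 -0.0936]
```

View pics/w6.png

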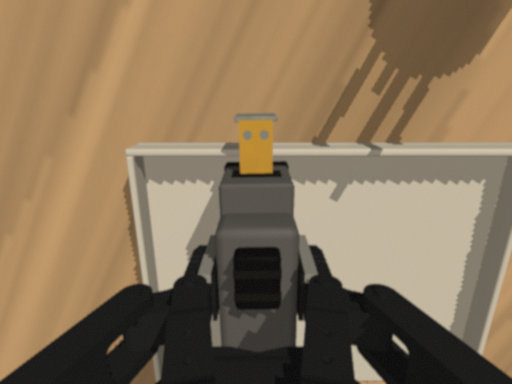

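Request:
jog_arm(jaw=[1,1,1,1,1,1,1,1], linear=[[-0.001,0.004,0.0015],[-0.001,0.009,0.0015],[-0.001,0.014,0.0015],[-0.001,0.02,0.0015],[-0.001,0.028,0.0015],[-0.001,0.036,0.0015],[-0.001,0.044,0.0015],[-0.001,0.052,0.0015]], delta_rot=[[0,0,0],[0,0,0],[0,0,0],[0,0,0],[0,0,0],[0,0,0],[0,0,0],[0,0,0]])

```text
clock: 7.12
eef_pos: [0.5749, 0.0429, 0.0582]
tool_rot: [0.971, 0.239, 0.0, -0.0]
ft_force: [0.1, 2.7, -2.0]
grip_width: 0.0334
```

```bash
python3 -c "
from fit import *
plan([0.55,0.0896,0.058],27.8)
c,p,d=cam('wrist','w7.png');plan([0.55,0.0896,0.058],27.8)"
```

```text
pos [0.5749 0.0429 0.0582] az 27.689324790197194 zaxis [ 0.0004  0.0003 -1.    ] F [ 0.0649  2.7108 -2.0113] w 0.03336423922779666 t 7.1167
shift mm [ -0.3119 -52.9101   0.2213] rot deg [-0.0074 -0.0274 -0.1107]
pos [0.5756 0.0414 0.0583] az 27.60395989805676 zaxis [ 0.0013 -0.0012 -1.    ] F [ 1.6061  0.0219 -3.4435] w 0.03300080391818274 t 7.1667
shift mm [ -0.3664 -54.5901   0.1733] rot deg [ 0.0952 -0.0322 -0.1961]
```

View pics/w7.png

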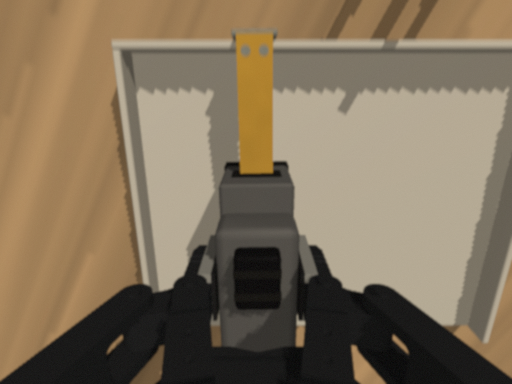

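Request:
jog_arm(jaw=[1,1,1,1,1,1,1,1], linear=[[0,0.006,0],[0,0.013,0],[0,0.021,0],[0,0.029,0],[0,0.037,0],[0,0.045,0],[0,0.053,0],[0,0.061,0]], delta_rot=[[0,0,0],[0,0,0],[0,0,0],[0,0,0],[0,0,0],[0,0,0],[0,0,0],[0,0,0]])

```text
clock: 7.83
eef_pos: [0.603, -0.0111, 0.0581]
tool_rot: [0.971, 0.239, -0.0, -0.0]
ft_force: [-0.6, 1.6, -2.6]
grip_width: 0.0329
```

```bash
python3 -c "
from fit import *
c,p,d=cam('side','s8.png');plan([0.55,0.0896,0.058],27.8)
c,p,d=cam('wrist','w8.png');cam('top','t8.png')"
```

```text
pos [ 0.6038 -0.0126  0.0582] az 27.621452392354765 zaxis [ 0.001  -0.0014 -1.    ] F [ 1.5113  0.5743 -2.6893] w 0.03332900157431973 t 7.8833
shift mm [  -0.2953 -115.4885   -0.0261] rot deg [ 0.0972 -0.0168 -0.1786]
```

View pics/w8.png

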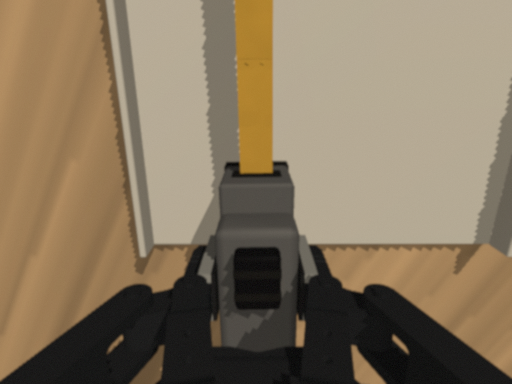

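View pics/t8.png

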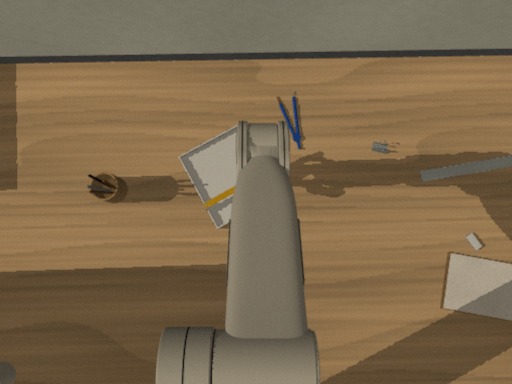

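Request:
jog_arm(jaw=[1,1,1,1,1,1,1,1], linear=[[0,0.007,0],[0,0.016,0],[0,0.025,0],[0,0.034,0],[0,0.043,0],[0,0.052,0],[0,0.059,0],[0,0.059,0]], delta_rot=[[0,0,0],[0,0,0],[0,0,0],[0,0,0],[0,0,0],[0,0,0],[0,0,0],[0,0,0]])

```text
clock: 8.65
eef_pos: [0.6309, -0.0645, 0.0581]
tool_rot: [0.971, 0.239, 0.0, 0.0]
ft_force: [-0.4, 2.6, -3.7]
grip_width: 0.0329
```

```bash
cat >> fit.py <<'E'
def trayxy(v):
    a=np.radians(117.8);x=np.array([np.cos(a),np.sin(a)]);y=np.array([-x[1],x[0]])
    d=np.asarray(v)[...,:2]-[.604,.0728]; return d@x,d@y
E
python3 -c "
from fit import *
cam('side','s9.png')
plan([0.55,0.0896,0.058],27.8);print(trayxy(bot.get_obs()['eef_pos']))
c,p,d=cam('wrist','w9.png')
s,S=cloud('side'); cv2.imwrite('pics/s9z.png',cv2.resize(s[160:270,170:310],None,fx=5,fy=5,interpolation=cv2.INTER_CUBIC)[:,:,::-1])"
```

```text
pos [ 0.6304 -0.0636  0.058 ] az 27.629705346657424 zaxis [ 0.0001 -0.     -1.    ] F [ 0.0591  1.5437 -3.3691] w 0.03311967629883078 t 8.7
shift mm [  -0.1762 -172.9829    0.0136] rot deg [ 0.004  -0.0059 -0.1703]
(np.float64(-0.13293679699054534), np.float64(0.04027003395756209))
```

View pics/w9.png

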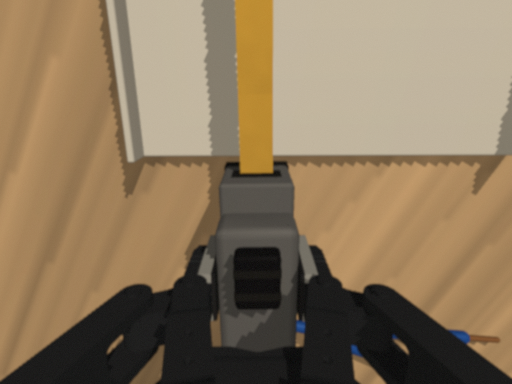

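View pics/s9z.png

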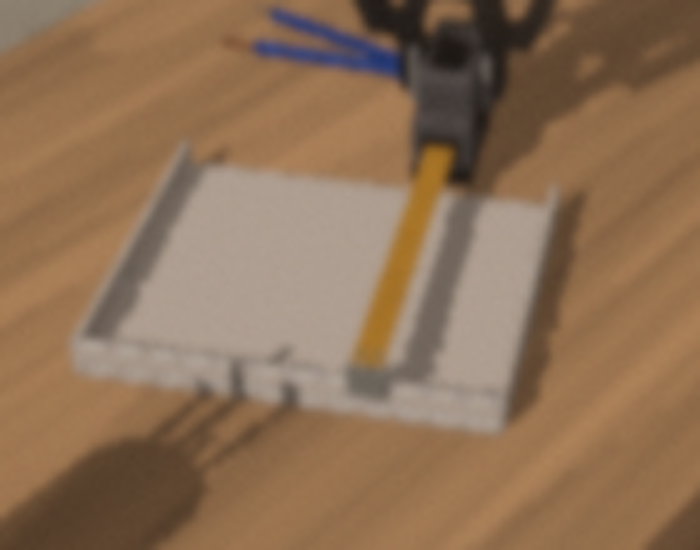

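```bash
cat > gap.py <<'E'
from fit import *
def gap(lo=140,hi=175,cols=list(range(150,205,3))+list(range(300,480,3))):
    p,P=cloud('wrist'); sat=cv2.cvtColor(p,cv2.COLOR_RGB2HSV)[...,1].astype(float)
    L=[]
    for u in cols:
        col=cv2.GaussianBlur(sat[lo:hi,u:u+1],(1,3),0)[:,0]; d=np.diff(col); L.append((u,lo+np.argmax(d)+0.5))
    for zz in (0.006,0.003): 
        T=tooltf(rays('wrist',L,zz))*1000
        l=cv2.fitLine(T[:,:2].astype(np.float32),cv2.DIST_HUBER,0,1e-4,1e-4).ravel()
        print(zz,'front edge tool y at x=0',l[3]-l[2]*l[1]/l[0],'slope deg',np.degrees(l[1]/l[0]),'rows',np.median([b for a,b in L]))
E
python3 -c "
from gap import *
gap()"
```

```text
0.006 front edge tool y at x=0 -42.207924 slope deg -0.2501709 rows 155.5
0.003 front edge tool y at x=0 -41.571754 slope deg -0.25017038 rows 155.5
```

Request:
jog_arm(jaw=[1,1,1,1,1,1,1,1], linear=[[0,0.0015,0],[0,0.0015,0.0015],[0,0.0015,0.003],[0,0.0015,0.0045],[0,0.0015,0.006],[0,0.0015,0.007],[0,0.0015,0.008],[0,0.0015,0.008]], delta_rot=[[0,0,0],[0,0,0],[0,0,0],[0,0,0],[0,0,0],[0,0,0],[0,0,0],[0,0,0]])

```text
clock: 9.42
eef_pos: [0.6305, -0.0638, 0.0497]
tool_rot: [0.971, 0.24, -0.0, -0.0]
ft_force: [0.2, 0.6, -2.4]
grip_width: 0.0331
```

```bash
python3 -c "
from gap import *
plan([0.55,0.0896,0.0494],27.8);c,p,d=cam('wrist','w10.png')
plan([0.55,0.0896,0.0494],27.8);print(trayxy(bot.get_obs()['eef_pos']))
gap()"
```

```text
pos [ 0.6305 -0.0638  0.0497] az 27.715358664446992 zaxis [-0.0006  0.     -1.    ] F [ 0.1834  0.5824 -2.3929] w 0.0330842628400719 t 9.4167
shift mm [   0.0816 -173.2365    0.4051] rot deg [-0.0189  0.0313 -0.0846]
pos [ 0.6306 -0.0639  0.0499] az 27.715815174523843 zaxis [-0.0004 -0.0001 -1.    ] F [-0.7252  1.2534 -3.0469] w 0.03330289435406652 t 9.4667
shift mm [   0.0227 -173.3378    0.5086] rot deg [-0.0072  0.024  -0.0842]
(np.float64(-0.1332918411789934), np.float64(0.0402092349334504))
0.006 front edge tool y at x=0 -43.059067 slope deg -0.28703892 rows 158.5
0.003 front edge tool y at x=0 -42.394787 slope deg -0.2870393 rows 158.5
```

View pics/w10.png

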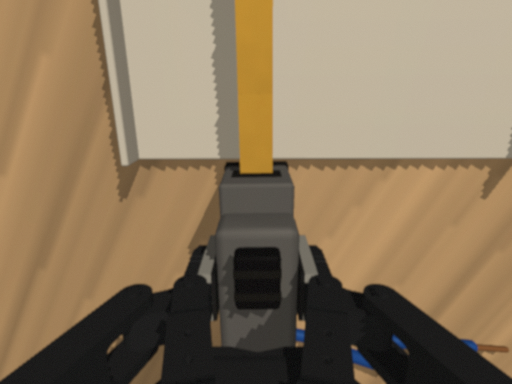

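Request:
jog_arm(jaw=[1,1,1,1,1,1,1,1], linear=[[0,-0.0008,0],[0,-0.0015,0],[0,-0.002,0],[0,-0.002,0.0003],[0,-0.002,0.0006],[0,-0.002,0.0009],[0,-0.002,0.0009],[0,-0.002,0.0009]], delta_rot=[[0,0,0],[0,0,0],[0,0,0],[0,0,0],[0,0,0],[0,0,0],[0,0,0],[0,0,0]])

```text
clock: 10.13
eef_pos: [0.6298, -0.062, 0.0496]
tool_rot: [0.971, 0.239, 0.0, -0.0]
ft_force: [-2.5, 1.2, 0.8]
grip_width: 0.0335
```

```bash
python3 -c "
from gap import *
plan([0.55,0.0896,0.0494],27.8);c,p,d=cam('wrist','w11.png')
plan([0.55,0.0896,0.0494],27.8);print(trayxy(bot.get_obs()['eef_pos']))
gap()
cam('side'); s,S=cloud('side'); cv2.imwrite('pics/s11z.png',cv2.resize(s[160:270,170:310],None,fx=5,fy=5,interpolation=cv2.INTER_CUBIC)[:,:,::-1])"
```

```text
pos [ 0.6298 -0.062   0.0496] az 27.71149063707863 zaxis [ 0.0001  0.0001 -1.    ] F [-2.5083  1.245   0.7522] w 0.03350551657714375 t 10.1333
shift mm [  -0.1177 -171.3536    0.2068] rot deg [-0.0039 -0.0099 -0.0885]
pos [ 0.6298 -0.062   0.0496] az 27.713823635696286 zaxis [ 0.0001  0.0001 -1.    ] F [-2.4059  2.6302  0.7002] w 0.033062325174690835 t 10.1833
shift mm [  -0.1189 -171.3429    0.2222] rot deg [-0.0036 -0.0105 -0.0862]
(np.float64(-0.13129710645054118), np.float64(0.040070938045330524))
0.006 front edge tool y at x=0 -41.2105 slope deg -0.28123507 rows 162.5
0.003 front edge tool y at x=0 -40.5137 slope deg -0.28123474 rows 162.5
```

View pics/s11z.png

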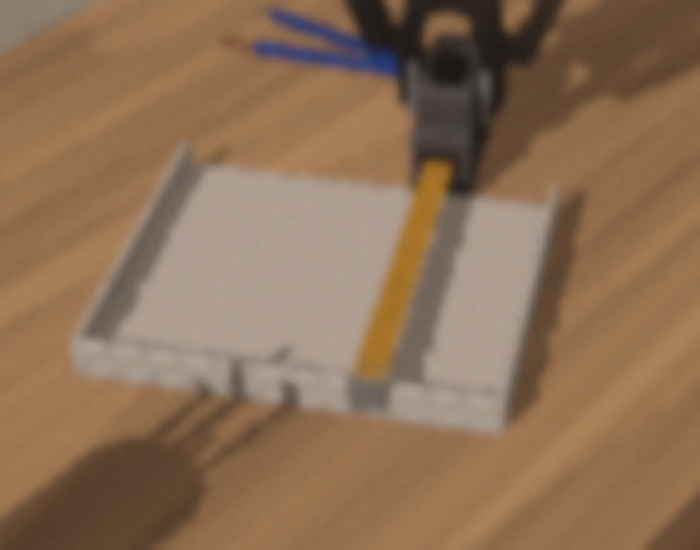

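Request:
jog_arm(jaw=[0.55,0.45,0.3,0.1,0,0,0,0], linear=[[0,0,0],[0,0,0],[0,0,0],[0,0,0],[0,0,0],[0,0,0],[0,0,-0.01],[0,0,-0.03]], delta_rot=[[0,0,0],[0,0,0],[0,0,0],[0,0,0],[0,0,0],[0,0,0],[0,0,0],[0,0,0]])

```text
clock: 10.9
eef_pos: [0.6276, -0.062, 0.0771]
tool_rot: [0.971, 0.239, -0.003, -0.001]
ft_force: [0.1, 0.3, -0.4]
grip_width: 0.0854
```

```bash
python3 -c "
from gap import *
plan([0.55,0.0896,0.0494],27.8);c,p,d=cam('wrist','w12.png')
plan([0.55,0.0896,0.0494],27.8)"
```

```text
pos [ 0.6276 -0.062   0.0771] az 27.708406482764588 zaxis [-0.006   0.0005 -1.    ] F [ 0.1493  0.268  -0.3517] w 0.0853518135702422 t 10.9
shift mm [   1.8854 -170.1768   28.2135] rot deg [-0.1866  0.2926 -0.0921]
pos [ 0.6313 -0.0623  0.0834] az 27.708626555324674 zaxis [ 0.0037 -0.0004 -1.    ] F [2.2077 0.6575 2.5286] w 0.08519764983999384 t 10.95
shift mm [  -1.4362 -172.325    33.662 ] rot deg [ 0.121  -0.1788 -0.0916]
```

View pics/w12.png

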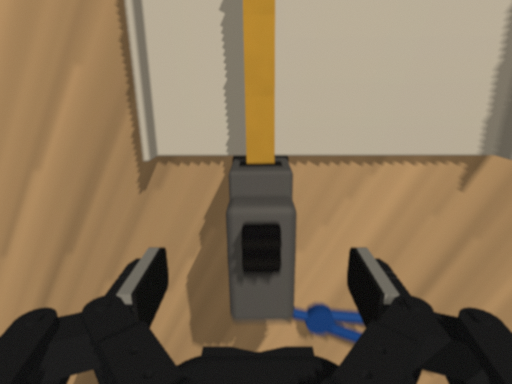

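Request:
jog_arm(jaw=[0,0,0.5,1,1,1,1,1], linear=[[0,-0.003,-0.025],[0,-0.006,-0.05],[0,-0.0085,-0.05],[0,-0.0085,-0.05],[0,-0.0085,-0.05],[0,-0.0085,-0.05],[0,-0.0085,-0.05],[0,-0.0085,-0.05]], delta_rot=[[0,0,0],[0,0,0],[0,0,0],[0,0,0],[0,0,0],[0,0,0],[0,0,0],[0,0,0]])

```text
clock: 11.62
eef_pos: [0.6252, -0.0547, 0.128]
tool_rot: [0.971, 0.239, -0.001, -0.0]
ft_force: [0.1, -0.9, 0.5]
grip_width: 0.0121
```

```bash
python3 -c "
from gap import *
c,p,d=cam('wrist','w13.png')
plan([0.6253,-0.0537,0.096],27.7)
p,P=cloud('wrist')
s=P[130:300,215:320].reshape(-1,3)
l=s[(s[:,2]>0.0695)&(s[:,2]<0.08)];print('lock',l.mean(0),np.median(l,0),len(l),trayxy(l.mean(0)))
t=s[(s[:,2]>0.058)&(s[:,2]<0.069)];r=cv2.minAreaRect((t[:,:2]*1000).astype(np.float32));print(r,t[:,2].mean())
"
```

```text
pos [ 0.6254 -0.0547  0.1282] az 27.697137658379596 zaxis [-0.0018  0.0001 -1.    ] F [ 0.1625 -0.0961  0.8551] w 0.004494155877536401 t 11.6667
shift mm [ 0.4487 -0.8942 32.1837] rot deg [-0.0541  0.0888 -0.0029]
lock [ 0.6245 -0.0528  0.0727] [ 0.6245 -0.0527  0.0728] 1012 (np.float64(-0.12065402803286314), np.float64(0.04048739539430595))
((631.4909057617188, -65.82417297363281), (34.023921966552734, 65.71121215820312), 28.220233917236328) 0.06423565671964108
```

View pics/w13.png

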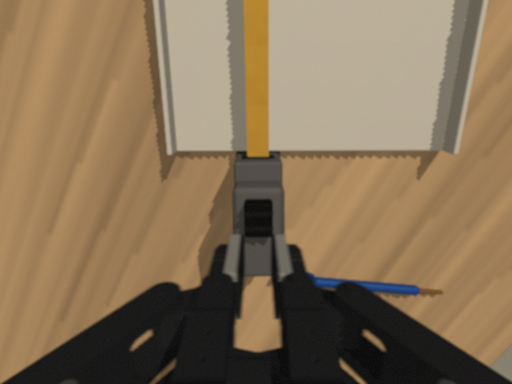

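Request:
jog_arm(jaw=[1,1,1,1,1,1,1,1], linear=[[0,-0.001,0.006],[0,-0.0015,0.013],[0,-0.0015,0.02],[0,-0.0015,0.026],[0,-0.0015,0.031],[0,-0.0015,0.033],[0,-0.0015,0.033],[0,-0.0015,0.033]], delta_rot=[[0,0,0],[0,0,0],[0,0,0],[0,0,0],[0,0,0],[0,0,0],[0,0,0],[0,0,0]])

```text
clock: 12.33
eef_pos: [0.6252, -0.0533, 0.0961]
tool_rot: [0.971, 0.239, -0.0, -0.0]
ft_force: [0.0, -0.6, -0.3]
grip_width: -0.0003
```

```bash
python3 -c "
from gap import *
plan([0.6248,-0.0533,0.091],27.7)
c,p,d=cam('wrist','w14.png')
plan([0.6248,-0.0533,0.091],27.7)
"
```

```text
pos [ 0.6252 -0.0533  0.0961] az 27.705430444376244 zaxis [-0.0002  0.     -1.    ] F [ 0.0326 -0.5875 -0.257 ] w -0.0002531888910676178 t 12.3333
shift mm [-0.348  -0.1719  5.085 ] rot deg [-0.0044  0.0084  0.0054]
pos [ 0.6254 -0.0533  0.0965] az 27.709973270786627 zaxis [ 0.0006 -0.     -1.    ] F [-0.0888  0.7162  0.0326] w 0.00017042778864669776 t 12.3833
shift mm [-0.5756 -0.2808  5.4705] rot deg [ 0.0172 -0.0279  0.01  ]
```

View pics/w14.png

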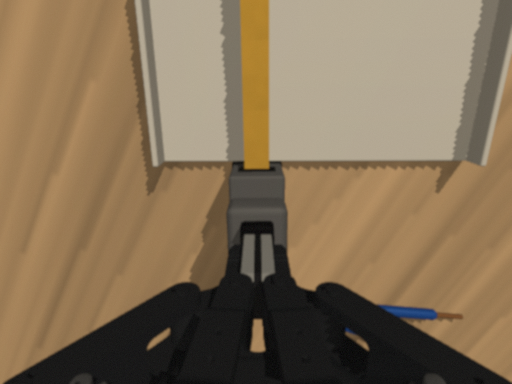

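Fingertips stand over the lock (about (257,235)); now press slowly.

Request:
jog_arm(jaw=[1,1,1,1,1,1,1,1], linear=[[0,0,0.0015],[0,0,0.003],[0,0,0.0045],[0,0,0.006],[0,0,0.007],[0,0,0.008],[0,0,0.009],[0,0,0.009]], delta_rot=[[0,0,0],[0,0,0],[0,0,0],[0,0,0],[0,0,0],[0,0,0],[0,0,0],[0,0,0]])

```text
clock: 13.05
eef_pos: [0.6253, -0.0533, 0.0873]
tool_rot: [0.971, 0.239, 0.0, 0.0]
ft_force: [-0.0, -0.2, 1.8]
grip_width: -0.0002
```

```bash
python3 -c "
from gap import *
plan([0.6248,-0.0533,0.085],27.7)
"
```

```text
pos [ 0.6253 -0.0533  0.0873] az 27.70984195062451 zaxis [ 0.0004 -0.     -1.    ] F [-0.0209 -0.204   1.818 ] w -0.00017358857560183236 t 13.05
shift mm [-0.4723 -0.2238  2.2901] rot deg [ 0.0123 -0.0206  0.0098]
```

Request:
jog_arm(jaw=[1,1,1,1,1,1,1,1], linear=[[0,0,0.0003],[0,0,0.0006],[0,0,0.0009],[0,0,0.0012],[0,0,0.0015],[0,0,0.0018],[0,0,0.002],[0,0,0.002]], delta_rot=[[0,0,0],[0,0,0],[0,0,0],[0,0,0],[0,0,0],[0,0,0],[0,0,0],[0,0,0]])

```text
clock: 13.72
eef_pos: [0.6254, -0.0533, 0.0858]
tool_rot: [0.971, 0.239, 0.0, 0.0]
ft_force: [-0.4, -0.4, 6.8]
grip_width: -0.0003
```

```bash
python3 -c "
from gap import *
plan([0.6248,-0.0533,0.085],27.7)
"
```

```text
pos [ 0.6254 -0.0533  0.0858] az 27.708684641616216 zaxis [ 0.0008 -0.0001 -1.    ] F [-0.4364 -0.4472  6.7578] w -0.000280700533430547 t 13.7167
shift mm [-0.5571 -0.3344  0.7516] rot deg [ 0.0298 -0.039   0.0087]
```

Request:
jog_arm(jaw=[1,1,1,1,1,1,1,1], linear=[[0,0,0.0003],[0,0,0.0005],[0,0,0.0008],[0,0,0.001],[0,0,0.0012],[0,0,0.0012],[0,0,0.0012],[0,0,0.0012]], delta_rot=[[0,0,0],[0,0,0],[0,0,0],[0,0,0],[0,0,0],[0,0,0],[0,0,0],[0,0,0]])

```text
clock: 14.38
eef_pos: [0.6255, -0.0533, 0.0851]
tool_rot: [0.971, 0.239, 0.001, 0.0]
ft_force: [-1.8, -0.7, 7.9]
grip_width: -0.0001
```

```bash
python3 -c "
from gap import *
plan([0.6248,-0.0533,0.085],27.7)
"
```

```text
pos [ 0.6255 -0.0533  0.0851] az 27.707125058177848 zaxis [ 0.0012 -0.0001 -1.    ] F [-1.85   -0.7194  7.8927] w -0.0001270622197257832 t 14.3833
shift mm [-0.6039 -0.3454  0.0789] rot deg [ 0.0399 -0.0587  0.0071]
```

Request:
jog_arm(jaw=[1,1,1,1,1,1,1,1], linear=[[0,0,0.0003],[0,0,0.0006],[0,0,0.0008],[0,0,0.0008],[0,0,0.0008],[0,0,0.0008],[0,0,0.0008],[0,0,0.0008]], delta_rot=[[0,0,0],[0,0,0],[0,0,0],[0,0,0],[0,0,0],[0,0,0],[0,0,0],[0,0,0]])

```text
clock: 15.05
eef_pos: [0.6257, -0.0533, 0.0851]
tool_rot: [0.971, 0.239, 0.001, 0.0]
ft_force: [-3.0, 0.9, 10.5]
grip_width: 0.0002
```

Request:
jog_arm(jaw=[1,1,1,1,1,1,1,1], linear=[[0,0,-0.003],[0,0,-0.008],[0,0,-0.02],[0,0,-0.04],[0,0,-0.06],[0,0,-0.08],[0,0,-0.08],[0,0,-0.08]], delta_rot=[[0,0,0],[0,0,0],[0,0,0],[0,0,0],[0,0,0],[0,0,0],[0,0,0],[0,0,0]])

```text
clock: 15.72
eef_pos: [0.6259, -0.0533, 0.1641]
tool_rot: [0.971, 0.239, 0.001, 0.0]
ft_force: [0.7, -0.1, 0.3]
grip_width: 0.0006
```

```bash
python3 -c "
from gap import *
plan([0.6248,-0.0533,0.085],27.7)
c,p,d=cam('wrist','w15.png'); 
p,P=cloud('wrist')
s=P[100:300,200:330].reshape(-1,3)
d0=np.nanmedian(P[230:300,30:130,2]);print('desk',d0)
c,_,_=cam('side')
s2,S=cloud('side'); cv2.imwrite('pics/s15z.png',cv2.resize(s2[160:270,170:310],None,fx=5,fy=5,interpolation=cv2.INTER_CUBIC)[:,:,::-1])
"
```

```text
pos [ 0.6259 -0.0533  0.1641] az 27.709197197292376 zaxis [ 0.0023 -0.0002 -1.    ] F [ 0.7265 -0.1212  0.2595] w 0.0005586413946060774 t 15.7167
shift mm [-1.1614 -0.6504 79.0874] rot deg [ 0.0704 -0.1124  0.0091]
desk -0.0012012546742376229
```

View pics/w15.png

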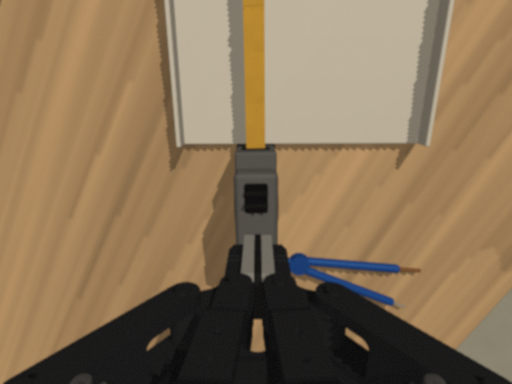

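View pics/s15z.png

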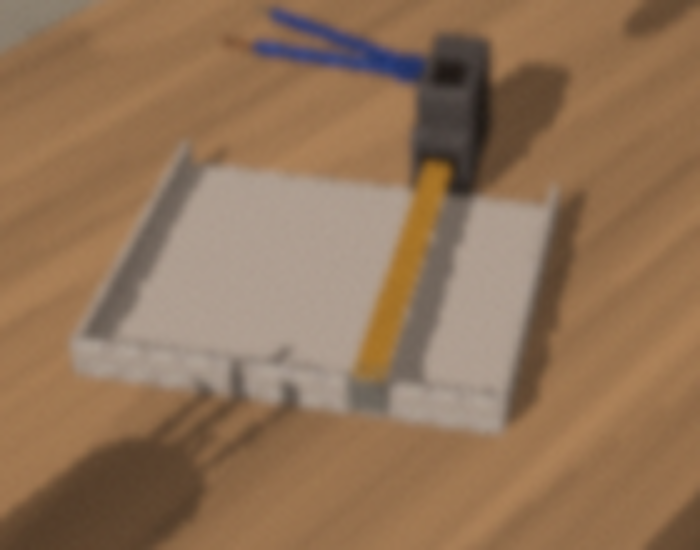

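```bash
python3 -c "
from gap import *
p,P=cloud('wrist')
l=P[188:208,248:264].reshape(-1,3);t=P[176:182,240:274].reshape(-1,3);b=P[215:232,240:272].reshape(-1,3)
print('lock z',np.nanmedian(l[:,2]),'top front',np.nanmedian(t[:,2]),'top back',np.nanmedian(b[:,2]),'lock tray',trayxy(np.nanmean(l,0)))
gap(132,158,list(range(190,228,3))+list(range(285,410,3)))
s=P[140:150,238:272].reshape(-1,3); T=tooltf(P[150:170,250:262].reshape(-1,3)); print('ledge',np.nanmedian(T,0))
s=P[140:240,225:290].reshape(-1,3)
t=s[(s[:,2]>0.058)];r=cv2.minAreaRect((t[:,:2]*1000).astype(np.float32));print(r); a=np.radians(90+r[2]); c=np.array(r[0])/1000+.006*np.array([np.cos(a),np.sin(a)]); print('case centre tray',trayxy(c))
"
```

```text
lock z 0.06762990205543255 top front 0.06432020997511867 top back 0.0647653175082391 lock tray (np.float64(-0.12007215023743917), np.float64(0.040817823084823686))
0.006 front edge tool y at x=0 -30.320343 slope deg -0.37179884 rows 143.5
0.003 front edge tool y at x=0 -29.795498 slope deg -0.37179875 rows 143.5
ledge [-0.0004 -0.0241  0.1195]
((629.0807495117188, -61.19854736328125), (34.038177490234375, 55.16739273071289), 28.44009017944336)
case centre tray (np.float64(-0.12423026662147725), np.float64(0.04037620714554159))
```

```bash
python3 -c "
from workcell import bot
bot.job_done(); print(bot.get_obs()['clock'])"
```

```text
the job is handed in; nothing more can be done
the job is handed in; nothing more can be done
```

I hooked the tape over the outside of the tray's back wall and drew the case out through the open front. I then set it upright against the front edge, about 40 mm off the tray's centre line, pushed the lock down and lifted the arm clear. The job was handed in at about 16 s of the 54 s; it reports no verdict.

**Final checks**
- **Lock:** it reached its end stop. The tool stopped at z 0.0851 m with 10.5 N on it, about 6 mm below where the lock should first have been met. The camera then showed the lock about 3 mm above the case top, where 2 mm was expected and 8 mm is fully up.
- **Hook and blade:** the last side picture shows the hook over the back wall and the blade straight across the tray. The angle error was about 0.3–0.4°.
- **Case:** it stands upright, with its front face within about 1 mm of the tray's front edge. Its centre is near −0.128 to −0.129 m in the tray frame.
- **Tray and other items:** the tray corners were at the same pixels in the top picture part-way through the pull, and the tray's front edge measured within about 1 mm of its starting place at the end. The cup and clip were unmoved in that top picture; the compass looked unmoved in the last side and wrist pictures. I took no final measurement of these three.

**Checks that disagreed**
- One rectangle fit put the case centre at −0.124 m. The fingers hid part of the case top in that picture, so I discarded it.
- Combining the last lock and front-edge readings put the case about 2 mm too close to the edge, which is within the camera calibration error.

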